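# Clear the pastry bench into tin, tray and spice rail

### The job

Clear the pastry bench: stand the two round cutters upright on the floor of the round tin, and lay the two wrapped butter blocks flat on the floor of the rectangular tray, each square with its sides, ready for the fridge. Press the loose spice jar into the empty spring clip of the spice rail until it snaps fully home, standing upright on the bench like its neighbours. Leave the egg in its cup standing where it is.

Things in the scene. Friction and masses are not known exactly. Their poses are not given: they have to be found in the camera images.
- jar: Loose spice jar, a smooth upright cylinder 40 in diameter and 100 tall, brown contents, paper band, ribbed steel lid over the top 25. About 0.13 kg. Origin at the centre of its underside, z up; yaw does not matter.
- cutter_plain: Plain round pastry cutter, open at both ends, stainless steel, 52 outside diameter, wall 2.5, 44 tall with a rolled rim at the top; stands upright on its cutting edge. Origin at the centre of its lower edge, z up. Both cutters belong in the round tin.
- cutter_fluted: Fluted (scalloped) round pastry cutter, open at both ends, stainless steel, 52 outside diameter, wall 2.5, 44 tall with a rolled rim at the top; stands upright on its cutting edge. Origin at the centre of its lower edge, z up. Both cutters belong in the round tin.
- butter_1: A cold, hard block of butter wrapped in cream-coloured paper, 80 long (its x) by 40 wide (its y) by 32 tall, lying flat. Origin at the centre of its underside, z up. Both blocks are alike and belong in the rectangular tray.
- butter_2: A second cold, hard block of butter wrapped in cream-coloured paper, 80 long (its x) by 40 wide (its y) by 32 tall, lying flat. Origin at the centre of its underside, z up. Both blocks are alike and belong in the rectangular tray.
- rail: Spice rail, fixed: pale wooden board 216 wide (its y), 50 tall, 18 thick, standing on the bench; its front is at its x = 0 and looks along its -x, towards the robot. Three steel spring clips in front, 72 apart, 22 to 46 above the bench: those at y = -72 and 0 hold fixed jars like the loose one, the one at y = +72 is empty. Board and clips are at most 50 tall. Origin on the bench, mid front.
- clip_seat (a point): Seat of the empty clip, a point on the bench where the jar's axis belongs; axes as the rail's. Two sprung arms: flared mouth 58 wide at x = -28, gap of 31 at x = -10. Slide the jar in along +x, standing on the bench, from x = -60 (it cannot be lowered in): about 5 N spreads the arms, which snap round it within the last 10 mm, and it is home against the clip's back at x = 0.
- tin: Round cutter tin, aluminium, fixed: 180 outside diameter, 35 tall, wall 3 (174 inside), floor 3 thick, open on top and empty. Origin at the centre of its underside.
- tray: Rectangular white enamel tray with a blue rim and two small handles, fixed: 130 (its x) by 170 (its y), 20 tall, wall 3, floor 3 thick (124 by 164 inside), open and empty. The handles stick out 15 beyond the short sides. Origin at the centre of its underside.
- egg_cup: White egg cup with a brown egg standing in it (one piece), 47 in diameter, 79 tall; loose and easily knocked over. It is to stay where it is. Origin at the centre of its foot.

How it is judged (in metres and radians):
At the end, for the whole second after the job is handed in: Cutters upright on the tin's floor (axis within 64 mm of its centre); butter flat on the tray's floor, within 17 degrees of square with it; jar upright on the bench in the empty clip, axis within 5 mm (in depth) and 6 mm (along the rail) of the seat; all released, at rest (x of jar in the frame of clip_seat between -0.005 and 0.005 m and y of jar in the frame of clip_seat between -0.006 and 0.006 m and height (world z) of jar below 0.006 m and angle between each of jar, butter_1, butter_2's own z axis and vertical below 0.12 rad and linear speed of each of jar, cutter_plain, cutter_fluted, butter_1, butter_2 below 0.02 m/s and horizontal distance between each of cutter_plain, cutter_fluted and tin below 0.064 m and height (world z) of each of cutter_plain, cutter_fluted, butter_1, butter_2 below 0.01 m and angle between each of cutter_plain, cutter_fluted's own z axis and vertical below 0.15 rad and x of butter_1 in the frame of tray between -0.045 and 0.045 m and y of butter_1 in the frame of tray between -0.066 and 0.066 m and (angle between the x axis of butter_1 and the x axis of tray, either way round below 0.3 rad or angle between the x axis of butter_1 and the y axis of tray, either way round below 0.3 rad) and x of butter_2 in the frame of tray between -0.045 and 0.045 m and y of butter_2 in the frame of tray between -0.066 and 0.066 m and (angle between the x axis of butter_2 and the x axis of tray, either way round below 0.3 rad or angle between the x axis of butter_2 and the y axis of tray, either way round below 0.3 rad)); the robot touches nothing.
It fails at once if the egg cup is knocked: shifted by more than 30 mm or tilted by more than 17 degrees (distance of egg_cup from where it was at the start of the episode above 0.03 m or angle between egg_cup's own z axis and vertical above 0.3 rad).
It also fails if it takes over 128 s, if anything falls off the work surface, if the arm or the gripper's body presses on something with over 40 N, if the wrist force passes 120 N, or if a joint passes its speed limit or range.

### The arm

A 6-joint arm with a two-finger parallel gripper is mounted at the origin on the work surface. World frame = base frame: x ahead of the robot, y to its left, z up, the work surface at z = 0. Lengths are in m, angles in degrees, forces in N, time in s.
With the tool pointing down it reaches from about 0.325 to 0.85 m from the base axis. Payload 15.5 kg.
Tool frame: the origin (TCP) lies at the very end of the fingers, on their centre line; the grasp point (between the pads) lies arm.grip_depth behind it (arm.grip_depth is the distance from the TCP to the grasp point, in m); z points along the fingers, y is the direction in which the jaws open and shut (so a half turn about z gives the same grasp; the last joint's range is limited). The gripper opens to 91 mm and grips with 3 to 60 N. Pads are 32 mm wide; open, the fingers measure 118 mm over their backs; the gripper's body (76 mm by 178 mm) begins 60 mm behind the grasp point.
Start: joints at [60.189, 28.281, 77.091, -0, 74.628, -5.472], TCP at [0.258, 0.569, 0.214] pointing down, gripper open.
Joint ranges: [-166.48, 166.48], [-47.26, 123.95], [12.59, 153.08], [-70.14, 250.14], [6.76, 159.57], [-176.63, 176.63]. Speed limits (degrees/s): [108.29, 108.29, 147.25, 172.46, 172.46, 172.46].

### API

Orientations are given as a 3x3 rotation matrix whose columns are the frame's x, y, z axes.
In Python, from rig import arm gives the robot as it stands. Calls block until the motion is done:
- arm.move_to(position, orientation): joint-space move of the TCP to a pose.
- arm.move_l(position, orientation=None, feed=0.15): straight line of the TCP; orientation=None keeps the orientation; feed is the mean speed in m/s.
- arm.move_joints(angles): joint-space move.
- arm.grip(opening): finger opening in m; the grip force is fixed at half the most; returns when the fingers have stopped.
- arm.sleep(seconds).
- arm.solve_ik(position, orientation): joint angles nearest the present ones, or None.
- arm.snapshot(name): name is "side" or "top" or "wrist"; returns the picture (384x512x3 uint8, red, green, blue); there is no depth.
- arm.get_calibration(name): a dict with "intrinsics" (3x3 intrinsics, pixels), "k1" (the pictures are not rectified: a ray, as slopes to the right and down, at radius r is drawn at 1 + k1 r^2 times it, then the intrinsics apply), "cam_to_world" (4x4, takes a point from camera to world coordinates). Camera axes: x right, y down, z forward; pixel columns grow to the right and rows downward; lengths in m; the calibration is good to about 2 mm. A picture is of the moment at which its call begins: read the wrist's pose just before it. get_calibration takes no time and is no camera call; for the wrist camera it gives the pose at the moment of the call.
A pose or a line that the arm cannot do raises arm.Unreachable and nothing moves.
- arm.sign_off(): hands the job in, once; it reports no verdict.
Readings, each from a call of its own:
- arm.current_t(): time.
- arm.current_joint_positions(): joint angles.
- arm.current_dq(): joint speeds.
- arm.current_tau(): joint torques, N m.
- arm.current_ee_pos(): TCP position.
- arm.current_tool_rot(): TCP orientation.
- arm.current_force(): force on the tool from outside, world axes, zero at the start.
- arm.current_torque(): the same for the moment, N m.
- arm.current_width(): finger opening in m.
Only numpy, scipy, OpenCV 4.12 (cv2) and the standard library are available. Lean on these libraries where they do the work, as an engineer would, in place of code of your own. Each camera call takes 0.05 s, during which the arm holds its last target. There are 200 camera calls.

## Working session

There is one attempt and no reset: what is moved stays moved. The work goes in short steps, each a Python script; the robot and the scene stay as the last script left them, time stands still between calls to the robot, and variables do not carry over. Pictures are saved under pics/ and viewed, about 12 in all and at most 16, crops included, and the job is handed in when it is done.

```bash
mkdir -p pics; ls; python3 - <<'E'
from rig import arm
import cv2,numpy as np
for n in("top","side"):
    cv2.imwrite(f"pics/{n}0.png",cv2.resize(arm.snapshot(n)[:,:,::-1],(800,600),interpolation=cv2.INTER_CUBIC))
    c=arm.get_calibration(n);print(n,np.round(c["intrinsics"],1).tolist(),c["k1"],np.round(c["cam_to_world"],3).tolist())
c=arm.get_calibration("wrist");print(np.round(c["intrinsics"],1).tolist(),c["k1"],np.round(c["cam_to_world"],3).tolist())
print(arm.grip_depth,arm.current_t(),arm.current_tool_rot())
E
```

```text
pics
top [[408.0, 0.0, 254.9], [0.0, 408.0, 189.6], [0.0, 0.0, 1.0]] -0.0005684010565307443 [[-0.002, -0.996, 0.087, 0.435], [-1.0, 0.004, 0.029, 0.018], [-0.029, -0.086, -0.996, 1.118], [0.0, 0.0, 0.0, 1.0]]
side [[391.3, 0.0, 260.8], [0.0, 391.3, 191.4], [0.0, 0.0, 1.0]] -0.06171860926584826 [[0.994, -0.087, 0.062, 0.475], [-0.107, -0.754, 0.649, -0.613], [-0.01, -0.652, -0.759, 0.822], [0.0, 0.0, 0.0, 1.0]]
[[278.1, 0.0, 251.5], [0.0, 278.1, 191.9], [0.0, 0.0, 1.0]] 0.018370798118436983 [[0.411, 0.879, 0.24, 0.188], [0.912, -0.396, -0.11, 0.6], [-0.001, 0.264, -0.964, 0.385], [0.0, 0.0, 0.0, 1.0]]
0.0188 0.1 [[-9.11126267e-01  4.12126953e-01 -5.47285768e-04]
 [ 4.12127304e-01  9.11125769e-01 -9.58682885e-04]
 [ 1.03547110e-04 -1.09903257e-03 -9.99999391e-01]]
```

View pics/top0.png

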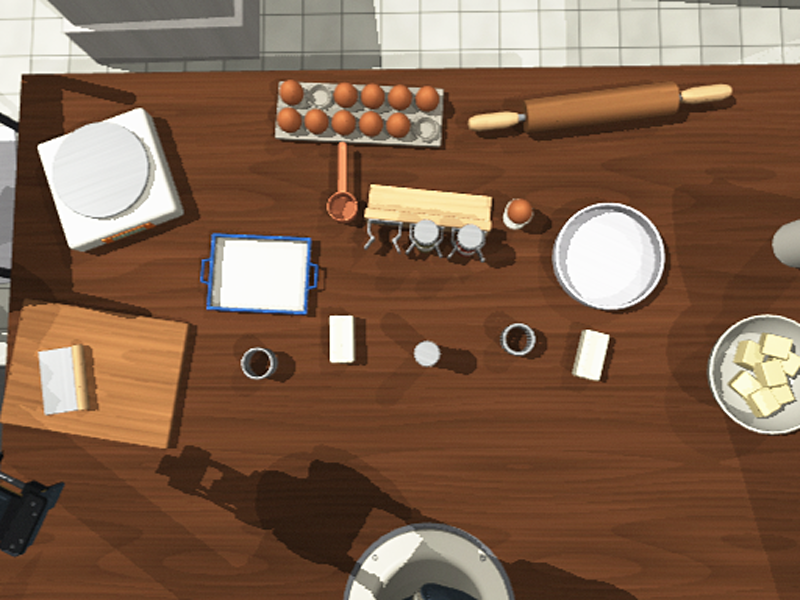

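View pics/side0.png

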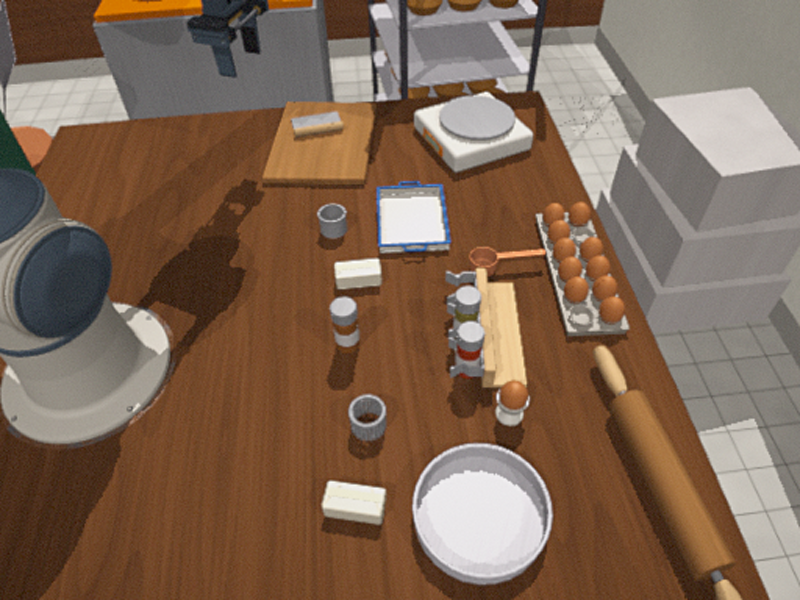

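Top (800x600 scale): tray (262,273), tin (609,257), jar (427,353), cutters (259,363) and (518,340), butter (342,339) and (591,355), rail about (428,205) with its empty clip at the left (384,235), egg (518,212). The side view shows the same things. Next I'll enlarge.

```bash
python3 - <<'E'
import cv2
from rig import arm
t=arm.snapshot("top")[:,:,::-1];s=arm.snapshot("side")[:,:,::-1]
def crop(i,u0,v0,w,h,k,f):
    c=cv2.resize(i[v0:v0+h,u0:u0+w],None,fx=k,fy=k,interpolation=cv2.INTER_CUBIC)
    for a in range(0,w,20):
        cv2.line(c,(int(a*k),0),(int(a*k),6),(0,255,255),1);cv2.putText(c,str(u0+a),(int(a*k)+2,14),0,.35,(0,255,255),1)
    for a in range(0,h,20):
        cv2.line(c,(0,int(a*k)),(6,int(a*k)),(0,255,255),1);cv2.putText(c,str(v0+a),(8,int(a*k)+4),0,.35,(0,255,255),1)
    cv2.imwrite(f"pics/{f}.png",c)
crop(t,120,110,160,145,4,"tL");crop(t,260,110,180,145,4,"tR")
crop(s,195,110,120,125,4.8,"sF");crop(s,195,220,170,155,3.8,"sN")
E
```

```text
(no output)
```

View pics/tL.png

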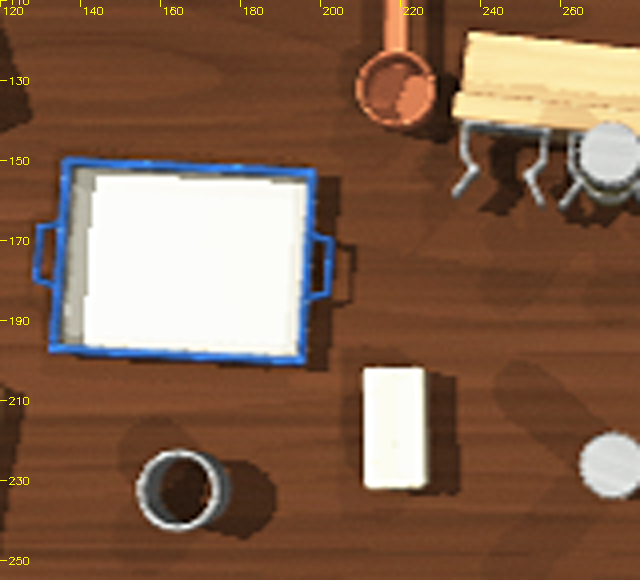

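View pics/tR.png

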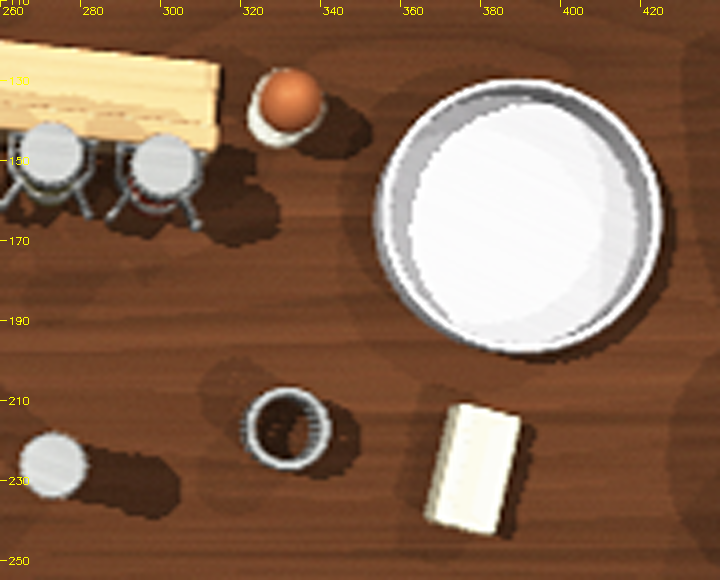

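View pics/sF.png

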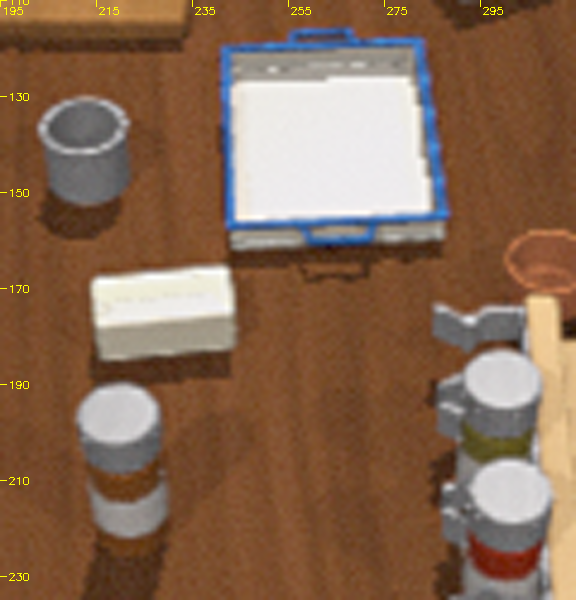

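View pics/sN.png

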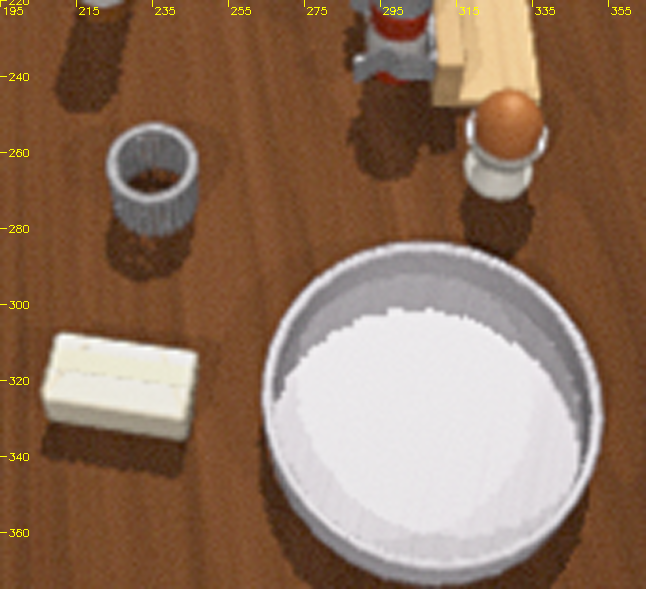

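Top crop: plain cutter rim at (165,232), butter_1 top centre (219,217), jar lid (273,226), fluted rim (332,217), butter_2 top (380,227), tin rim centre (390,164), fixed lids (273,149) and (301.5,151.5). The side crop shows the same features. Now I'll triangulate.

```bash
cat > geo.py <<'E'
import cv2,numpy as np
from rig import arm
def ray(name,px,cal=None):
    c=cal or arm.get_calibration(name)
    d=cv2.undistortPoints(np.array([[px]],float),np.array(c["intrinsics"],float),np.array([c["k1"],0,0,0.]))[0,0]
    M=np.array(c["cam_to_world"]);return M[:3,3],M[:3,:3]@np.array([*d,1.])
def onz(name,px,z,cal=None):
    o,d=ray(name,px,cal);return o+d*(z-o[2])/d[2]
def tri(*rays):
    A=np.zeros((3,3));b=np.zeros(3)
    for o,d in rays:
        d=d/np.linalg.norm(d);P=np.eye(3)-np.outer(d,d);A+=P;b+=P@o
    p=np.linalg.solve(A,b)
    return p,max(np.linalg.norm(np.cross(p-o,d/np.linalg.norm(d))) for o,d in rays)
E
python3 - <<'E'
from geo import *
np.set_printoptions(precision=4,suppress=True)
P=dict(plain=((165,232.4),(212.6,136),.044),b1=((218.8,216.9),(229,171.5),.032),jar=((273.3,226.2),(219.9,196.3),.1),
 flut=((331.8,217),(235,262.4),.044),b2=((379.6,227.4),(227.4,317.6),.032),tin=((389.6,164.1),(309,326.3),.035),
 J0=((272.75,148.75),(299.6,189.4),.1),J1=((301.5,151.5),(301.5,212.3),.1),egg=((332.5,134.7),(329,253.5),.065),
 t1=((136.25,149.25),(283.5,118.3),.02),t2=((199,152.5),(288.1,155),.02),t3=((196,200.5),(242.1,156.7),.02),t4=((132.25,198),(241,119.6),.02))
for n,(a,b,z) in P.items():
    p,e=tri(ray("top",a),ray("side",b));print(n,p,"res %.4f"%e,"topz",onz("top",a,z)[:2],"sidez",onz("side",b,z)[:2])
T=lambda x,y:(120+x/4,110+y/4)
R=lambda x,y:(260+x/4,110+y/4)
for n,q in dict(b1=[T(364,367),T(426,367),T(428,488),T(363,488)],b2=[R(460,405),R(521,417),R(496,534),R(437,522)]).items():
    print(n,*[onz("top",x,.032)[:2] for x in q])
print("rail",onz("top",T(453,118),.05),onz("top",R(217,150),.05)); print("mouth",onz("top",T(458,194),.046),onz("top",T(541,204),.046))
E
```

```text
plain [0.4171 0.2861 0.0443] res 0.0011 topz [0.416  0.2861] sidez [0.4182 0.2865]
b1 [0.4579 0.1456 0.0316] res 0.0012 topz [0.4567 0.1455] sidez [0.4591 0.1454]
jar [0.433  0.0017 0.0981] res 0.0010 topz [0.432  0.0017] sidez [0.4341 0.0001]
flut [ 0.4565 -0.1523  0.043 ] res 0.0009 topz [ 0.4556 -0.1521] sidez [ 0.4574 -0.1528]
b2 [ 0.4304 -0.2778  0.0344] res 0.0022 topz [ 0.4283 -0.2786] sidez [ 0.4325 -0.2766]
tin [ 0.5985 -0.3117  0.0253] res 0.0015 topz [ 0.5955 -0.3087] sidez [ 0.5986 -0.3153]
J0 [0.6282 0.0019 0.0973] res 0.0010 topz [0.6267 0.002 ] sidez [ 0.6286 -0.0003]
J1 [ 0.6201 -0.0703  0.0999] res 0.0009 topz [ 0.6192 -0.0703] sidez [ 0.621  -0.0704]
egg [ 0.6731 -0.1571  0.0491] res 0.0002 topz [ 0.6693 -0.1545] sidez [ 0.6693 -0.1664]
t1 [0.6453 0.3767 0.017 ] res 0.0016 topz [0.6431 0.3757] sidez [0.6463 0.3733]
t2 [0.6337 0.2021 0.0213] res 0.0011 topz [0.6329 0.2023] sidez [0.635  0.2036]
t3 [0.5006 0.2084 0.0238] res 0.0006 topz [0.5014 0.2091] sidez [0.5002 0.2122]
t4 [0.5092 0.3837 0.0195] res 0.0003 topz [0.5088 0.3835] sidez [0.5095 0.383 ]
b1 [0.4972 0.1667] [0.4971 0.1251] [0.4167 0.1234] [0.4167 0.1667]
b2 [ 0.4707 -0.2677] [ 0.4627 -0.3074] [ 0.3862 -0.2888] [ 0.3941 -0.2507]
rail [0.6618 0.1061 0.05  ] [ 0.6387 -0.1083  0.05  ]
mouth [0.6114 0.1029 0.046 ] [0.6043 0.0477 0.046 ]
```

Heights all agree with the text. Results: seat (0.636, 0.0735), rail yaw −6.2°, tray (0.572, 0.293) with yaw −3.3°, tin (0.597, −0.310), b1 yaw 0.6°, b2 yaw −13°. I'll start with butter_1.

```bash
cat >> geo.py <<'E'
def Rj(a):
    a=np.radians(a);c,s=np.cos(a),np.sin(a)
    return np.array([[-s,c,0],[c,s,0],[0,0,-1.]])
def best(p,a):
    """jaw angle a or a+180, whichever solves with joint 6 nearest mid range"""
    q=[(arm.solve_ik(p,Rj(b)),b) for b in (a,a+180)];q=[x for x in q if x[0] is not None]
    return Rj(min(q,key=lambda x:abs(x[0][5]))[1])
def go(x,y,z,a):
    R=best([x,y,z],a);arm.move_to([x,y,z],R)
def down(z,feed=.12):
    p=arm.current_ee_pos();arm.move_l([p[0],p[1],z],feed=feed)
def carry(src,a,zg,dst,b,zd,rel,hi=.2):
    arm.grip(.091);go(*src,zg+.09,a);down(zg,.1);arm.grip(0.)
    w=arm.current_width();down(hi,.2);print("width %.4f after lift %.4f t %.1f"%(w,arm.current_width(),arm.current_t()))
    if w<.03: return False
    go(*dst,hi,b);down(zd+.03,.2);down(zd,.05);arm.grip(rel);down(hi-.05,.2)
    print("done t %.1f"%arm.current_t(),"F",np.round(arm.current_force(),1))
    return True
TRAY=np.array([.572,.293]);TY=-3.3;ty=np.array([-np.sin(np.radians(TY)),np.cos(np.radians(TY))])
TIN=np.array([.597,-.310])
E
python3 - <<'E'
from geo import *
print(TRAY+.036*ty,TRAY-.036*ty)
carry((.4579,.1456),90.6,.008,TRAY+.036*ty,90+TY,.012,.050)
E
```

```text
[0.5740723  0.32894031] [0.5699277  0.25705969]
width 0.0398 after lift 0.0400 t 5.2
done t 9.0 F [-0.5  0.3 -1. ]
```

```bash
python3 - <<'E'
from geo import *
carry((.4304,-.2778),77,.008,TRAY-.036*ty,90+TY,.012,.050)
carry((.4171,.2861),0,.016,TIN-[0,.035],0,.020,.066)
carry((.4565,-.1523),0,.016,TIN+[0,.035],0,.020,.066)
cv2.imwrite("pics/top1.png",cv2.resize(arm.snapshot("top")[100:260,110:450,::-1],None,fx=2.3,fy=2.3,interpolation=cv2.INTER_CUBIC))
E
```

```text
width 0.0404 after lift 0.0400 t 14.9
done t 19.9 F [-0.1  0.6  0.5]
width 0.0505 after lift 0.0508 t 25.1
done t 30.3 F [-0.8  0.3 -0. ]
width 0.0517 after lift 0.0514 t 34.6
done t 38.3 F [ 0.5 -0.2 -1. ]
```

View pics/top1.png

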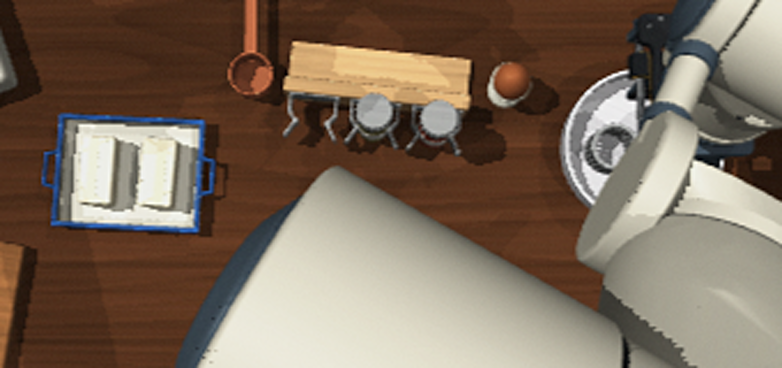

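Both butter blocks sit square in the tray, the fluted cutter is upright in the tin and the egg hasn't moved. The arm hides the rest. Next is the jar, moved as far as the entry point.

```bash
cat >> geo.py <<'E'
RY=-6.2;rx=np.array([np.cos(np.radians(RY)),np.sin(np.radians(RY))]);ry=np.array([-rx[1],rx[0]])
SEAT=np.array([.636,.0735]);ZJ=.056
E
python3 - <<'E'
from geo import *
arm.grip(.091);go(.4330,.0017,.17,RY);down(ZJ,.1);arm.grip(0.)
print(arm.current_width());down(ZJ+.006,.05)
p=SEAT-.065*rx
arm.move_l([*p,ZJ+.006],best([*p,ZJ],RY),feed=.1)
print(arm.current_width(),arm.current_ee_pos(),arm.current_force(),arm.current_t())
def crop(i,u0,v0,w,h,k,f):
    c=cv2.resize(i[v0:v0+h,u0:u0+w,::-1],None,fx=k,fy=k,interpolation=cv2.INTER_CUBIC);cv2.imwrite(f"pics/{f}.png",c)
crop(arm.snapshot("top"),210,110,110,80,4,"a");crop(arm.snapshot("side"),220,150,110,80,4,"b")
w=arm.snapshot("wrist");cv2.imwrite("pics/c.png",w[:,:,::-1])
a,b,c=[cv2.imread(f"pics/{x}.png") for x in "abc"]
o=np.zeros((600,800,3),np.uint8);c=cv2.resize(c,(360,270));o[:320,:400]=a[:,:400];o[:320,400:]=b[:,:400];o[325:595,:360]=c
cv2.imwrite("pics/jar1.png",o)
E
```

```text
0.039710655655934284
0.039299749231682314 [0.57098276 0.0802781  0.06201123] [ 0.69510087 -0.26101388 -0.78018196] 44.2417
```

View pics/jar1.png

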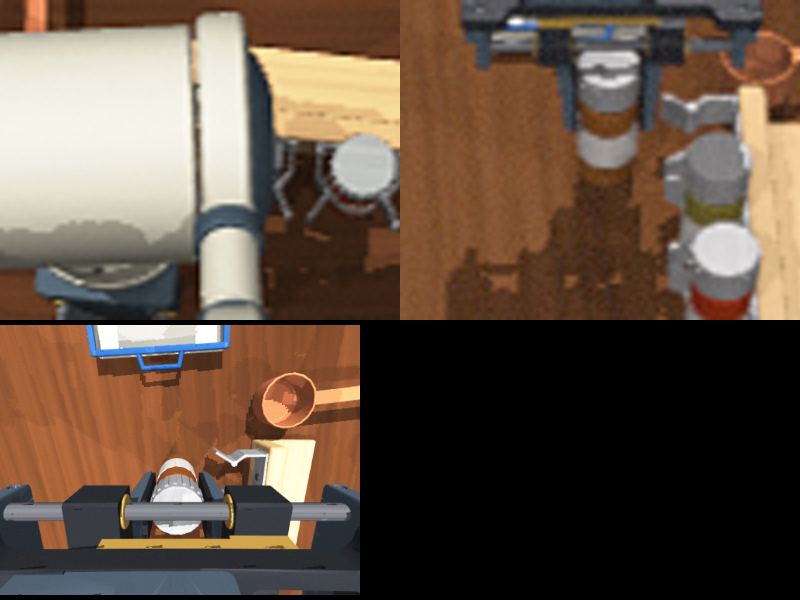

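The jar hangs upright in the jaws in front of the empty clip. I'll lower it and slide it in, logging the force.

```bash
python3 - <<'E'
from geo import *
down(ZJ+.0005,.03);print(np.round(arm.current_force(),1))
for d in (-.045,-.030,-.022,-.016,-.012,-.008,-.005,-.002,0,.001,.002,.003):
    arm.move_l([*(SEAT+d*rx),ZJ+.0005],feed=.04)
    F=np.array(arm.current_force());f=(F[:2]@rx,F[:2]@ry,F[2]);print(d,np.round(f,1),"%.4f"%arm.current_width())
    if f[0]<-16 and d>=-.005: break
print(arm.current_ee_pos(),arm.current_t())
E
```

```text
[ 0.4 -0.4 -1.2]
-0.045 [-0.3 -0.  -1.6] 0.0395
-0.03 [ 0.4 -0.  -2.4] 0.0400
-0.022 [ 0.   0.6 -1.9] 0.0400
-0.016 [-3.8  0.3 -3. ] 0.0395
-0.012 [-5.8 -0.  -2.1] 0.0399
-0.008 [-1.6  0.1 -3.6] 0.0396
-0.005 [ 0.4  1.1 -2.2] 0.0398
-0.002 [ 1.9 -0.  -1.4] 0.0397
0 [ 3.  -0.7 -0.5] 0.0395
0.001 [ 2.1  1.2 -0.4] 0.0397
0.002 [-1.1 -1.1  0.1] 0.0395
0.003 [-6.   0.4  4.2] 0.0397
[0.63790005 0.07327016 0.05638003] 48.5583
```

The force peaked at 6 N, changed sign at the snap, and rose again against the back stop at about +2 mm. I'll release, retreat and look.

```bash
python3 - <<'E'
from geo import *
arm.move_l([*(SEAT+.0018*rx),ZJ+.0005],feed=.04)
arm.grip(.06);down(.2,.12);arm.move_joints([60.189,28.281,77.091,0,74.628,-5.472]);print(arm.current_t())
t=arm.snapshot("top")[:,:,::-1];s=arm.snapshot("side")[:,:,::-1]
cv2.imwrite("pics/topE.png",cv2.resize(t[105:215,120:440],None,fx=2.5,fy=2.5,interpolation=cv2.INTER_CUBIC))
cv2.imwrite("pics/sideE.png",cv2.resize(s[110:380,230:360],None,fx=2.2,fy=2.2,interpolation=cv2.INTER_CUBIC))
cv2.imwrite("pics/railE.png",np.hstack([cv2.resize(t[125:175,225:315],None,fx=4.4,fy=4.4,interpolation=cv2.INTER_CUBIC),cv2.resize(s[150:200,270:360],None,fx=4.4,fy=4.4,interpolation=cv2.INTER_CUBIC)]))
E
```

```text
52.9083
```

View pics/topE.png

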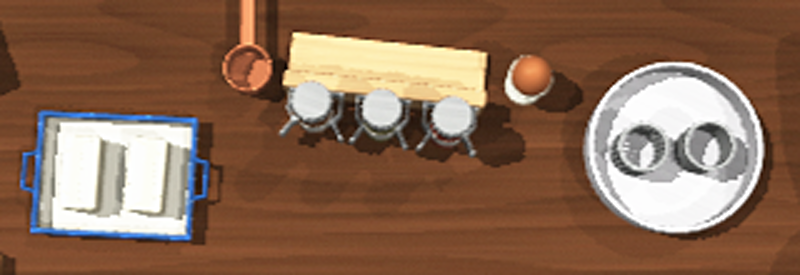

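View pics/sideE.png

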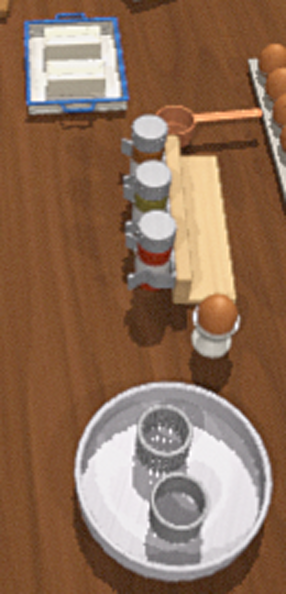

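View pics/railE.png

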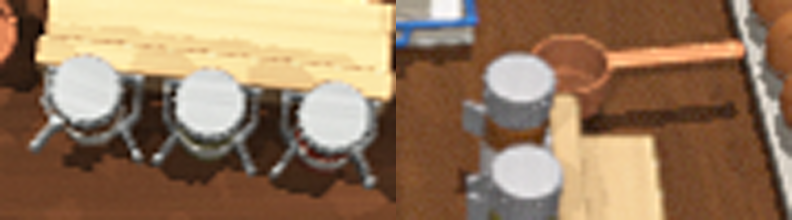

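All items look in place: lids at crop (87,89), (211,101) and (333,117), both cutters upright in the tin, butter square, egg standing. The task needs jar depth within 5 mm, so I'll check it against the neighbours with upsampled template matching.

```bash
python3 - <<'E'
from geo import *
k=8
def locs(n,tc,r,g):
    im=cv2.resize(arm.snapshot(n),None,fx=k,fy=k,interpolation=cv2.INTER_CUBIC)
    c=lambda q:np.round(np.array(q)*k).astype(int)
    a=c(tc);T=im[a[1]-r*k:a[1]+r*k,a[0]-r*k:a[0]+r*k];o=[]
    for q in g:
        b=c(q);s=(r+4)*k;m=cv2.matchTemplate(im[b[1]-s:b[1]+s,b[0]-s:b[0]+s],T,cv2.TM_CCOEFF_NORMED)
        _,v,_,l=cv2.minMaxLoc(m);o.append((b-s+np.array(l)+r*k)/k);print(n,o[-1],"%.2f"%v)
    return o
g=[(244.8,145.2),(272.75,148.75),(301.5,151.5)]
t=locs("top",g[1],8,g);h=[(298.2,167.),(299.6,189.4),(301.5,212.3)];s=locs("side",h[1],7,h)
L=[tri(ray("top",a),ray("side",b))[0] for a,b in zip(t,s)]
T=[onz("top",a,.1) for a in t]
for P in (L,T):
    e=P[0]-(2*P[1]-P[2]);m=P[0]-P[1]
    print(np.round(P,4).tolist(),"err from extrap x,y",e[:2]@rx,e[:2]@ry,"rel J0:",m[:2]@rx,m[:2]@ry)
E
```

```text
top [244.625 145.625] 0.89
top [272.75 148.75] 1.00
top [301.   151.75] 0.93
side [298.    168.125] 0.90
side [299.625 189.375] 1.00
side [301.25 212.5 ] 0.91
[[0.6365, 0.0731, 0.0981], [0.6282, 0.0019, 0.0974], [0.6199, -0.0693, 0.0977]] err from extrap x,y -0.0001365312163281873 4.9644682861934276e-05 rel J0: 0.0004934940174156526 0.07170922599629531
[[0.6353, 0.0731, 0.1], [0.6267, 0.002, 0.1], [0.6186, -0.069, 0.1]] err from extrap x,y 0.00035348717813196923 0.00010120905115399558 rel J0: 0.0007867187643093848 0.07158196204240407
```

The jar lies within 0.5 mm of the line and spacing of its neighbours, with its lid at the same height. I'm handing in.

```bash
python3 -c "
from rig import arm
print(arm.current_t());arm.sign_off()"
```

```text
53.1083
the job is handed in; nothing more can be done
```

I cleared the bench and handed the job in at about 53 s of the 128 s allowed; the hand-in gives no verdict.

- **Butter:** both blocks lie flat in the tray and look square with its sides in the final pictures.
- **Cutters:** both stand upright on the tin's floor, placed about 35 mm either side of its centre.
- **Jar:** it is pressed into the empty clip and released. The force peaked at about 6 N, reversed as the arms snapped round it, then rose again against the back stop.
- **Jar check:** measured against its two neighbours, the jar is within about 0.5 mm of the expected spot in depth and along the rail. Its lid is level with theirs.
- **Egg cup:** it stands where it was, judged by eye from the pictures.

No check failed. The top and side cameras disagreed by 1–3 mm on most points. The tin rim came out about 10 mm too low (25 mm against 35 mm) because its outline was hard to read, which is well inside the placing tolerance. The butter and cutter placements I checked only by eye.

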